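Latch the ring polisher and hold its recessed reset button down

TASK

The ring polisher on the bench has tripped because its lid was not latched. Swing the strap latch over the lid until it is fully home in its catch; only then take the long-handled pick out of the brick, reach its thin steel end down through the small hole in the polisher's top and press the recessed reset button right down, gently. Finish while still holding the button down with the pick upright in the gripper and the latch closed, and leave everything else on the bench where it is.

Things in the scene. Friction and masses are not known exactly. Their poses are not given: they have to be found in the camera images.
- machine: Bench ring polisher, fixed to the table: grey box 220 (x) x 320 (y) x 100 mm high; origin at the centre of its underside, z up. Its -y part carries a round steel lid (diameter 124, 19 mm high, centre at x 0, y -60); its +y part is a flat bare aluminium deck (y +30 to +160) with one round hole. Also on top: pivot boss at (-85, -60), the latch's catch at (88, -56), a C-shaped steel bracket open to -y, reaching 41 mm above the top, and a black dial 20 mm high at (70, 125).
- aperture (a point): Centre of the round hole's mouth, flush with the deck, inside a thin dark grommet, 100 mm above the table, at (-40, 100) of the machine; axes as the machine's. The hole is a straight vertical well of diameter 16 mm, 34 mm deep. The button stands in it, its top 22 mm below the mouth.
- reset_button (a joint): Travel of the reset button, m: 0 up, 0.008 fully down. A sprung white plastic plunger of diameter 13 mm in the well, moving straight down; it takes 2 N to start and 6 N at full travel and springs back when let go.
- button_top (a point): Centre of the button's upper face.
- latch (a joint): Angle of the strap latch, rad: 0 closed (bar lies across the middle of the lid with its end in the catch, against a stop), up to 1.6 open; it is found open by 0.7 to 1.4. Seen from above it opens clockwise, the free end swinging to the machine's -y side, and it closes counter-clockwise. Stiff hinge (about 0.06 N m of friction): stays where it is left.
- latch_pivot (a point): Vertical hinge axis of the strap latch, at the bar's mid-height, 122 mm above the table. The bar is flat steel 172 mm long, 18 wide, 5 thick; closed it points along the machine's +x.
- latch_knob (a point): Centre of the top of the latch's upright black round knob: diameter 14 mm, 38 mm tall above the bar (top 163 mm above the table), 85 mm from the hinge axis. Can be pinched or pushed.
- brick: Pale soldering brick, fixed, 80 (x) x 160 (y) x 60 mm high, origin at the centre of its underside. Two upright holes of diameter 9 mm, 55 mm deep, at y +40 and -40: the pick stands in one, the burnisher in the other (which is which varies).
- pick: The pick, loose, 40 to 70 g, standing upright in the brick: plain wooden cylinder handle of diameter 16 mm, 70 mm long, above a steel shank of diameter 6 mm, 50 mm long. Origin at the tip of the shank, z along it towards the handle: the handle reaches from z 50 to z 120 mm. In the brick the handle's lower end rests on the brick's top, 60 mm above the table, and the shank is hidden in the hole.
- burnisher: A similar tool with a round ball handle (ball of diameter 32 mm, top 40 mm above the brick), standing in the other hole; origin at its hidden tip, z up. Leave alone.
- dish: White ceramic dish, diameter 70, 20 mm high, beside the brick on its +x side; origin under its centre. Leave alone.
- ring_a: Copper ring, diameter 44, 10 mm high, lying on the polisher's top; origin under its centre. Leave alone.
- ring_b: Copper ring as ring_a, on the table. Leave alone.
- ring_c: Copper ring as ring_a, on the table. Leave alone.
- tweezers: Steel tweezers, 145 mm long, 7 mm high, lying on the table. Leave alone.
- jar: Amber glass jar, diameter 64, 75 mm high; origin under its centre. Leave alone.
- spool: Steel spool, diameter 60, 40 mm high; origin under its centre. Leave alone.

How it is judged:
By the outcome, as a careful person would: the job done as asked, in the order asked, and still so for the second after the job is handed in, while the arm keeps its last pose, push and grip.
It also fails if it takes over 58 s, if anything falls off the work surface, if the arm or the gripper's body presses on something with over 40 N, if the wrist force passes 120 N, or if a joint passes its speed limit or range.

ROBOT

A 6-joint arm with a two-finger parallel gripper is mounted at the origin on the work surface. World frame = base frame: x ahead of the robot, y to its left, z up, the work surface at z = 0. Lengths are in m, angles in rad, forces in N, time in s.
With the tool pointing down it reaches from about 0.35 to 0.775 m from the base axis. Payload 5.5 kg.
Tool frame: the origin (TCP) lies at the very end of the fingers, on their centre line; the grasp point (between the pads) lies 19 mm behind it (env.grip_depth is the distance from the TCP to the grasp point, in m); z points along the fingers, y is the direction in which the jaws open and shut (so a half turn about z gives the same grasp; the last joint's range is limited). The gripper opens to 85 mm and grips with 20 to 120 N. Pads are 22 mm wide; open, the fingers measure 114 mm over their backs; the gripper's body (76 mm by 85 mm) begins 54 mm behind the grasp point. The pads swing forward as they close: fully open they stand 13 mm farther back than shut.
Start: joints at [1.081, 0.313, 0.046, 1.304, 0, 1.431], TCP at [0.197, 0.54, 0.231] pointing down, gripper open.
Joint ranges: [-2.76, 2.76], [-0.86, 1.69], [-1.03, 1.26], [-2.2, 2.34], [-1.47, 1.5], [-3.14, 3.14]. Speed limits (rad/s): [2.57, 2.57, 3.14, 3.14, 3.14, 3.14].

INTERFACE

Orientations are given as a unit quaternion [w, x, y, z].
In Python, from workcell import env gives the robot as it stands.
- The arm moves only by the tool step_arm, never from a script. Its argument "series" is a list of rows, each a list of 3 entries, a list of its own where there are three numbers: the shift along the world's x, y, z in cm, then the turn about the world's z in rad, then the closure in counts, from 0 (fully open) to 255 (shut). A call has 1 to 5 rows; each row is the pose to reach, as a shift and turn from the pose measured when the call began; what a row does not reach only later rows make up. A row lasts 1/8 s, in which the tool goes at most 62.5 mm and 10.7 degrees, less where a joint would pass 70% of its speed; a pose out of reach is approached as far as the arm can. A call with a gripper value outside its range is refused whole. The fingers move at their own pace and stop on an object; "newtons" is the grip in N (left out, the last holds). Time passes only in rows, so rows that repeat a pose let the fingers close. It gives the time, the measured TCP pose, the force and the opening at its end, in the units of the state.
- env.get_state(): the state, without advancing time (a new reading comes with each control period).
- env.read_camera(name): name is "side" or "top"; returns a dict with "frame" (400x640x3 uint8, red, green, blue), "vertical_fov" (degrees; the focal length in pixels is half the picture's height over the tangent of half this angle, whatever the lens; pixels are square), "cx", "cy" (the principal point, pixels), "camera_from_world" (4x4, takes a point from world to camera coordinates). Camera axes: x right, y down, z forward; pixel columns grow to the right and rows downward; lengths in m; the calibration is good to about 2 mm. A picture is of the moment at which its call begins. There is no depth.
- env.hand_in(): hands the job in, once; it reports no verdict.
The state is a dict: "clock": time; "joint_pos": joint angles; "qvel": joint speeds; "tau": joint torques, N m; "tcp_pos": TCP position; "orientation": TCP orientation; "wrist_force": force on the tool from outside, world axes, zero at the start; "ft_torque": the same for the moment, N m; "finger_gap": finger opening in m.
Only numpy, scipy, OpenCV 4.12 (cv2) and the standard library are available. Lean on these libraries where they do the work, as an engineer would, in place of code of your own. Each camera call takes 0.05 s, during which the arm holds its last target.

## Working session

There is one attempt and no reset: what is moved stays moved. The work goes in short steps, Python scripts to look and compute and a tool call to move; the robot and the scene stay as the last step left them, time stands still between calls to the robot, and variables do not carry over. Pictures are saved under pics/ and viewed, and the job is handed in when it is done.

Besides the shell and the picture viewer there is one more tool, called after "Request:" as a command line: name --argument value ..., lists and objects as JSON in quotes. step_arm: Moves the arm, as the interface text tells. Its arguments: {"type":"object","properties":{"series":{"type":"array"},"newtons":{"type":"number"}},"required":["series"]}

```bash
mkdir -p pics; ls
python3 - <<'E'
from workcell import env
import cv2,json
print(env.get_state(), env.grip_depth)
for n in("side","top"):
    c=env.read_camera(n)
    cv2.imwrite(f"pics/{n}0.png",c["frame"][:,:,::-1])
    print(n,c["vertical_fov"],c["cx"],c["cy"],c["camera_from_world"])
E
```

```text
pics
{'clock': 0.0, 'joint_pos': array([1.08139531e+00, 3.13995702e-01, 4.49970205e-02, 1.30358745e+00,
       1.13179795e-05, 1.43119958e+00]), 'qvel': array([-1.20696246e-03,  1.03060724e-03, -5.52666203e-05,  5.50431439e-04,
       -6.75637868e-04, -1.28882087e-03]), 'tau': array([-2.00117873e-03, -4.80627823e+01,  2.98530936e+01,  1.92700460e-02,
       -2.22092904e-04, -5.35352200e-06]), 'tcp_pos': array([0.19682902, 0.53973414, 0.23041891]), 'orientation': array([-2.82211110e-04,  1.74011701e-01,  9.84743178e-01, -8.49260103e-04]), 'wrist_force': array([-0.48658173,  0.43490503, -1.09085628]), 'ft_torque': array([-0.02508267,  0.02002636,  0.01353364]), 'finger_gap': 0.08540344856017147} 0.0187
side 56.692265337589774 322.49856529915104 204.10697224825736 [[ 0.80190102 -0.59739621 -0.00851565 -0.48851227]
 [-0.41629784 -0.54847075 -0.72517305  0.31621913]
 [ 0.42854505  0.58506206 -0.688514    0.84643572]
 [ 0.          0.          0.          1.        ]]
top 55.57881080898658 317.220761298048 205.9477780017305 [[ 1.13540006e-02 -9.99935511e-01 -2.44147779e-04 -3.56374602e-02]
 [-9.78135982e-01 -1.10557667e-02 -2.07672269e-01  5.74649770e-01]
 [ 2.07656177e-01  2.59672079e-03 -9.78198430e-01  1.15717540e+00]
 [ 0.00000000e+00  0.00000000e+00  0.00000000e+00  1.00000000e+00]]
```

View pics/side0.png

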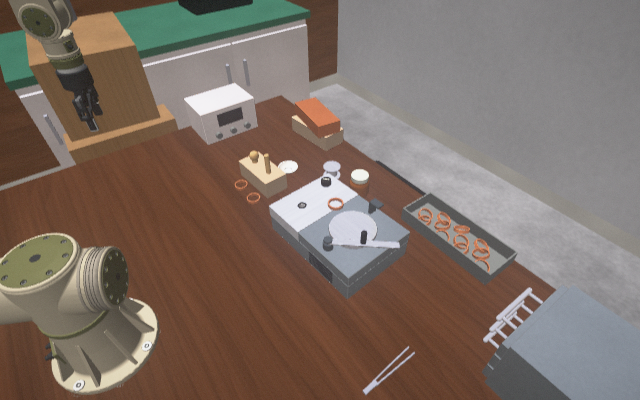

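View pics/top0.png

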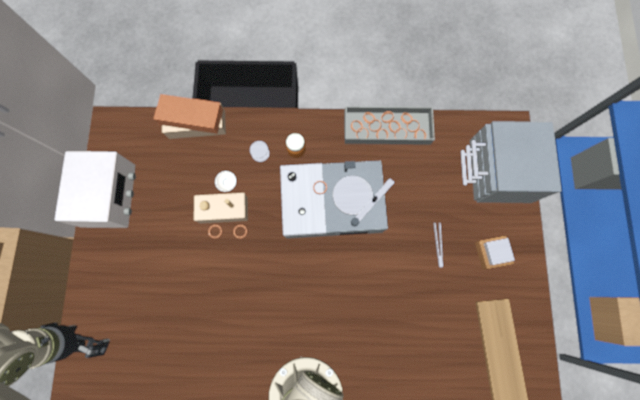

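The side view shows the machine at about (340,230), with the brick at (262,172). The top view shows the machine at (333,198), with the latch open towards (390,183), and the brick at (220,207). I'll enlarge both.

Run:
```python
import cv2
t=cv2.imread("pics/top0.png"); s=cv2.imread("pics/side0.png")
cv2.imwrite("pics/t0a.png",cv2.resize(t[145:245,265:398],None,fx=6,fy=6,interpolation=cv2.INTER_CUBIC)[:600,:798])
cv2.imwrite("pics/t0b.png",cv2.resize(t[160:245,185:295],None,fx=7,fy=7,interpolation=cv2.INTER_CUBIC)[:595,:770])
cv2.imwrite("pics/s0a.png",cv2.resize(s[145:295,225:425],None,fx=4,fy=4,interpolation=cv2.INTER_CUBIC))
```

```text
(no output)
```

View pics/t0a.png

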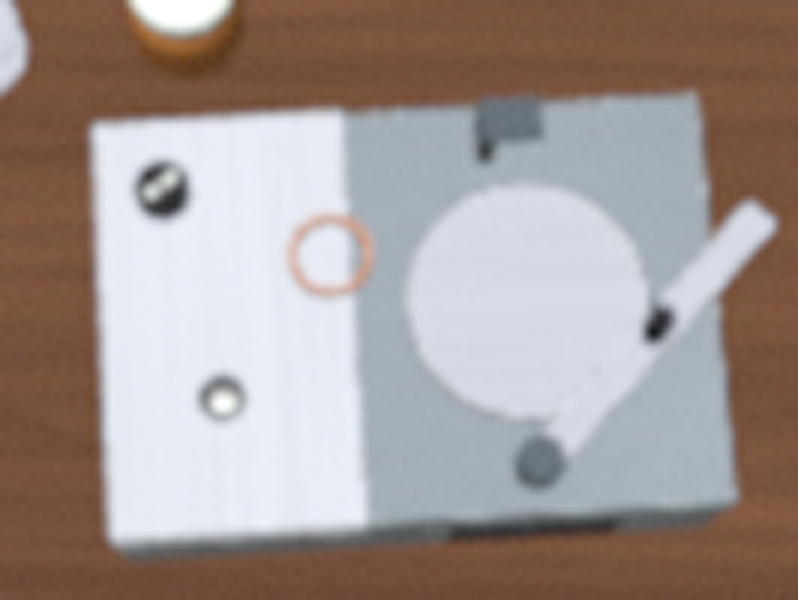

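View pics/t0b.png

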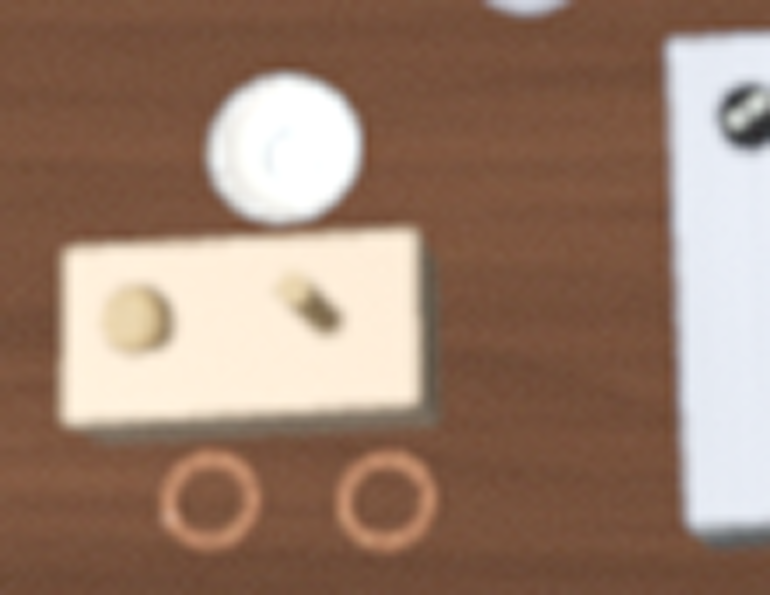

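View pics/s0a.png

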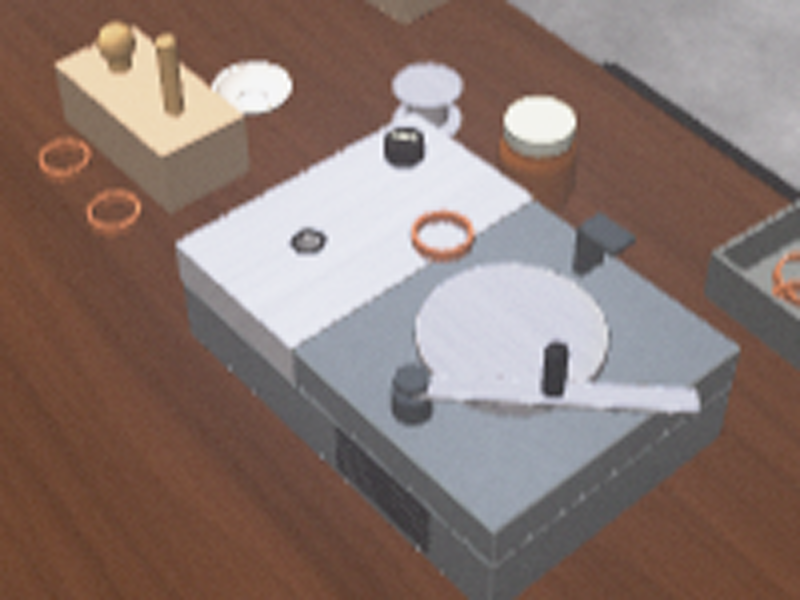

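```bash
cat > h.py <<'E'
import numpy as np
from workcell import env
from scipy.optimize import least_squares
def cam(n):
    c=env.read_camera(n); return c
def proj(c,P):
    P=np.atleast_2d(P); T=c["camera_from_world"]; q=P@T[:3,:3].T+T[:3,3]
    f=c["frame"].shape[0]/2/np.tan(np.radians(c["vertical_fov"])/2)
    return np.c_[f*q[:,0]/q[:,2]+c["cx"], f*q[:,1]/q[:,2]+c["cy"]]
def crop(p,s,o): return (np.array(p,float)+.5)/s-.5+np.array(o)
def onz(c,p,z):
    T=c["camera_from_world"];f=c["frame"].shape[0]/2/np.tan(np.radians(c["vertical_fov"])/2)
    d=T[:3,:3].T@np.array([(p[0]-c["cx"])/f,(p[1]-c["cy"])/f,1]); o=-T[:3,:3].T@T[:3,3]
    return o+d*(z-o[2])/d[2]
def Rz(a): return np.array([[np.cos(a),-np.sin(a),0],[np.sin(a),np.cos(a),0],[0,0,1]])
def w(m,p): return np.atleast_2d(p)@Rz(m[2]).T+[m[0],m[1],0]
def tri(obs):
    r=least_squares(lambda P:np.concatenate([(proj(c,P)[0]-p) for c,p in obs]),[.5,0,.1]); return r.x,r.fun
E
cat > m.py <<'E'
from h import *
t,s=cam("top"),cam("side")
A=lambda p:crop(p,6,(265,145)); B=lambda p:crop(p,4,(225,145)); C=lambda p:crop(p,7,(185,160))
obs=[(t,A((92,125)),(.11,.16,.1)),(t,A((696,93)),(.11,-.16,.1)),(t,A((737,505)),(-.11,-.16,.1)),(t,A((108,545)),(-.11,.16,.1)),
(t,A((221,399)),(-.04,.1,.1)),(t,A((528,300)),(0,-.06,.119)),
(s,B((180,243)),(-.11,.16,.1)),(s,B((738,350)),(.11,-.16,.1)),(s,B((493,530)),(-.11,-.16,.1)),(s,B((308,241)),(-.04,.1,.1)),(s,B((298,345)),(-.11,.03,.1)),(s,B((528,203)),(.11,.03,.1)),(s,B((512,333)),(0,-.06,.119))]
r=least_squares(lambda m:np.concatenate([proj(c,w(m,P))[0]-p for c,p,P in obs]),[.5,0,0])
print("machine",r.x);print(r.fun.reshape(-1,2).round(1))
m=r.x
print("aperture",w(m,[-.04,.1,.1])," pivot",w(m,[-.085,-.06,.122]))
print("aperture direct", onz(t,A((221,399)),.1), onz(s,B((308,241)),.1))
print("knob tri",tri([(t,A((665,313))),(s,B((555,347)))]))
def kn(a): return [-.085+.085*np.cos(a),-.06-.085*np.sin(a),.163]
def tp(a,d=.1): 
    return [-.085+.15*np.cos(a),-.06-.15*np.sin(a),.1245]
for a in np.arange(.6,1.45,.1):
    k=w(m,kn(a)); pt=(proj(t,k)[0]-[265,145]+.5)*6-.5; ps=(proj(s,k)[0]-[225,145]+.5)*4-.5
    e=w(m,[-.085+.162*np.cos(a),-.06-.162*np.sin(a),.1245]); 
    et=(proj(t,e)[0]-[265,145]+.5)*6-.5; es=(proj(s,e)[0]-[225,145]+.5)*4-.5
    print(round(a,1),k.round(4),pt.round(),ps.round(),et.round(),es.round())
print("pick top tri",tri([(t,C((293,285))),(s,B((166,40)))]), onz(t,C((293,285)),.13), onz(s,B((166,40)),.13))
print("pick base", onz(t,C((328,327)),.06), onz(s,B((174,112)),.06))
print("brick corners",[onz(t,C(p),.06).round(4) for p in((62,247),(418,229),(422,405),(62,427))])
print("ball", onz(t,C((135,318)),.085),"dish",onz(t,C((285,148)),.02),"rings",onz(t,C((210,500)),.01),onz(t,C((387,500)),.01))
E
python3 m.py
```

```text
machine [ 0.59804156 -0.07799383  0.06766132]
[[ 0.5 -0.1]
 [ 0.3 -0.2]
 [ 0.  -0.5]
 [ 0.4 -1.3]
 [ 0.1 -0.5]
 [ 0.1 -0.8]
 [-1.6  0.3]
 [ 0.9 -0.4]
 [-0.3  1.4]
 [-0.3  0.6]
 [-2.4  1.1]
 [ 1.3 -1. ]
 [-0.3 -2.2]]
aperture [[0.55137212 0.01907296 0.1       ]]  pivot [[ 0.51729263 -0.14360337  0.122     ]]
aperture direct [0.54980727 0.01945444 0.1       ] [0.55338324 0.02042517 0.1       ]
knob tri (array([ 0.58153511, -0.19977953,  0.16581557]), array([-0.11021477,  0.21489763,  0.18237412, -0.05942171]))
0.6 [[ 0.5905 -0.1867  0.163 ]] [637. 298.] [552. 330.] [700. 191.] [672. 362.]
0.7 [[ 0.5859 -0.1938  0.163 ]] [651. 307.] [554. 341.] [727. 208.] [677. 382.]
0.8 [[ 0.5805 -0.2004  0.163 ]] [665. 318.] [555. 351.] [752. 227.] [680. 403.]
0.9 [[ 0.5745 -0.2065  0.163 ]] [677. 330.] [554. 362.] [775. 249.] [680. 424.]
1.0 [[ 0.5679 -0.2119  0.163 ]] [689. 343.] [551. 373.] [796. 273.] [677. 445.]
1.1 [[ 0.5609 -0.2166  0.163 ]] [699. 357.] [548. 384.] [814. 299.] [671. 466.]
1.2 [[ 0.5534 -0.2206  0.163 ]] [707. 372.] [542. 394.] [830. 326.] [662. 487.]
1.3 [[ 0.5455 -0.2238  0.163 ]] [714. 388.] [535. 404.] [843. 355.] [651. 507.]
1.4 [[ 0.5374 -0.2262  0.163 ]] [720. 404.] [527. 413.] [854. 385.] [636. 526.]
pick top tri (array([0.57517559, 0.24554802, 0.13086919]), array([ 0.08954836, -0.23003194, -0.2409089 ,  0.07140358])) [0.57465428 0.24599131 0.13      ] [0.57649244 0.24652197 0.13      ]
pick base [0.57086555 0.24611601 0.06      ] [0.57458851 0.24617807 0.06      ]
brick corners [array([0.6072, 0.371 , 0.06  ]), array([0.6176, 0.2072, 0.06  ]), array([0.5351, 0.2012, 0.06  ]), array([0.523 , 0.3644, 0.06  ])]
ball [0.56879589 0.32718605 0.085     ] dish [0.66686385 0.28125787 0.02      ] rings [0.49742307 0.30853384 0.01      ] [0.49836693 0.22515044 0.01      ]
```

Request:
step_arm --series '[[[38.4,-74,2],-0.35,0],[[38.4,-74,2],-0.35,0],[[38.4,-74,2],-0.35,0],[[38.4,-74,2],-0.35,0],[[38.4,-74,2],-0.35,0]]' --newtons 30

```text
clock: 0.82
tcp_pos: [0.3414, 0.2611, 0.2387]
orientation: [-0.0, 0.343, 0.939, -0.0]
wrist_force: [1.5, 0.6, -0.4]
finger_gap: 0.0854
```

Request:
step_arm --series '[[[24,-46.1,0],0,0],[[24,-46.1,0],0,0],[[24,-46.1,0],0,0],[[24,-46.1,0],0,0],[[24,-46.1,0],0,0]]'

```text
clock: 1.45
tcp_pos: [0.4856, -0.0165, 0.2387]
orientation: [0.0, 0.343, 0.939, -0.0]
wrist_force: [0.5, 0.6, 0.5]
finger_gap: 0.0856
```

Request:
step_arm --series '[[[12,-23,-1],0,0],[[12,-23,-2],0,0],[[12,-23,-2],0,0],[[12,-23,-2],0,0],[[12,-23,-2],0,0]]'

```text
clock: 2.08
tcp_pos: [0.6061, -0.2501, 0.2163]
orientation: [-0.001, 0.344, 0.939, -0.0]
wrist_force: [-1.0, 0.8, -0.9]
finger_gap: 0.0853
```

Request:
step_arm --series '[[[-2.5,5.0,0],0,0],[[-2.5,5.0,0],0,0],[[-2.5,5.0,0],0,0]]'

```text
clock: 2.45
tcp_pos: [0.5812, -0.1994, 0.217]
orientation: [-0.0, 0.344, 0.939, -0.0]
wrist_force: [0.3, -0.1, 1.5]
finger_gap: 0.0853
```

Run:
```python
from h import *
import cv2
t,s=cam("top"),cam("side")
st=env.get_state();print(st["tcp_pos"],proj(t,st["tcp_pos"]),proj(s,st["tcp_pos"]))
a=cv2.resize(t["frame"][140:240,330:430,::-1],None,fx=6,fy=6,interpolation=2)
b=cv2.resize(s["frame"][160:280,285:420,::-1],None,fx=5,fy=5,interpolation=2)
cv2.imwrite("pics/t1.png",a);cv2.imwrite("pics/s1.png",b)
```

```text
[ 0.58177895 -0.20027506  0.21716408] [[378.21626802 192.65885037]] [[365.34173518 215.90727896]]
```

View pics/t1.png

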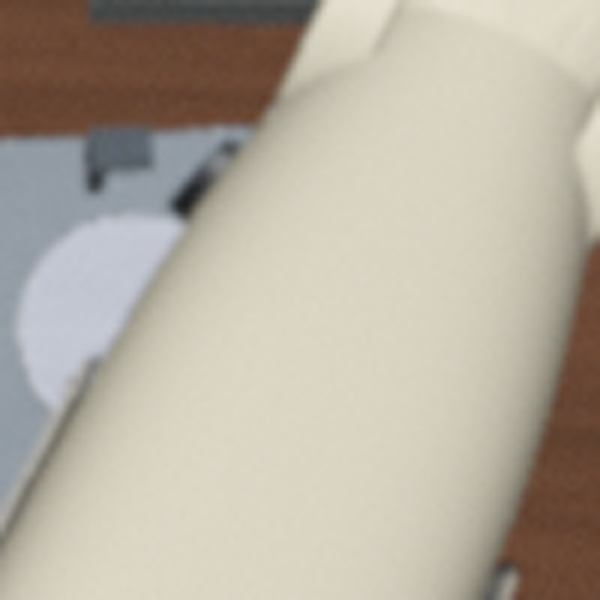

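View pics/s1.png

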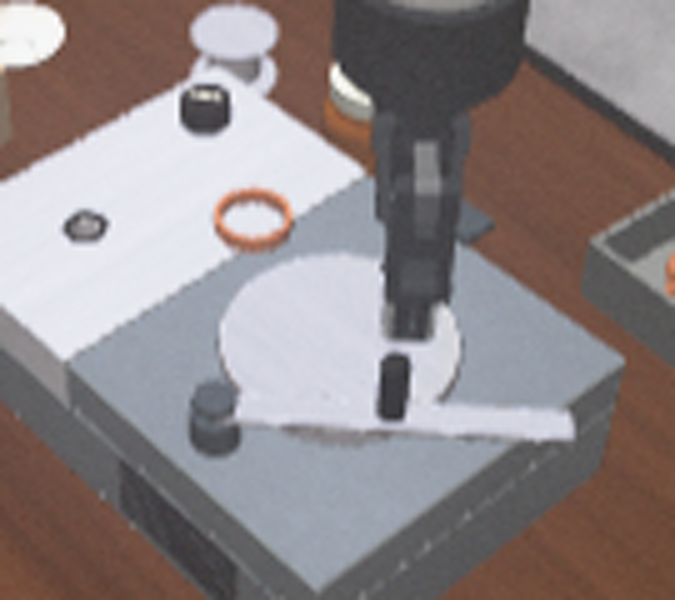

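The top view is blocked by the arm. The side view shows the open fingers directly above the knob: knob at column 394, fingers at about 410, with both jaws in line with the view. I'll descend and pinch.

Request:
step_arm --series '[[[0,0,-4],0,0],[[0,0,-7.9],0,0],[[0,0,-7.9],0,0],[[0,0,-7.9],0,0]]' --newtons 30

```text
clock: 3.05
tcp_pos: [0.5827, -0.2009, 0.1397]
orientation: [0.001, 0.344, 0.939, -0.0]
wrist_force: [0.5, -0.5, 0.8]
finger_gap: 0.0851
```

Request:
step_arm --series '[[[0,0,0],0,255],[[0,0,0],0,255],[[0,0,0],0,255],[[0,0,0],0,255],[[0,0,0],0,255]]' --newtons 30

```text
clock: 3.68
tcp_pos: [0.5828, -0.2009, 0.1401]
orientation: [0.001, 0.344, 0.939, -0.0]
wrist_force: [-1.3, -0.0, 2.2]
finger_gap: 0.0128
```

Request:
step_arm --series '[[[0,0,0],0,255],[[0,0,0],0,255]]' --newtons 30

```text
clock: 3.92
tcp_pos: [0.5828, -0.2009, 0.1401]
orientation: [0.001, 0.344, 0.939, -0.0]
wrist_force: [-0.4, 0.1, 1.8]
finger_gap: 0.0125
```

Run:
```python
from h import *
import cv2
s=cam("side")
print(env.get_state()["finger_gap"])
b=cv2.resize(s["frame"][160:280,285:420,::-1],None,fx=5,fy=5,interpolation=2)
cv2.imwrite("pics/s2.png",b)
```

```text
0.012438252842406718
```

View pics/s2.png

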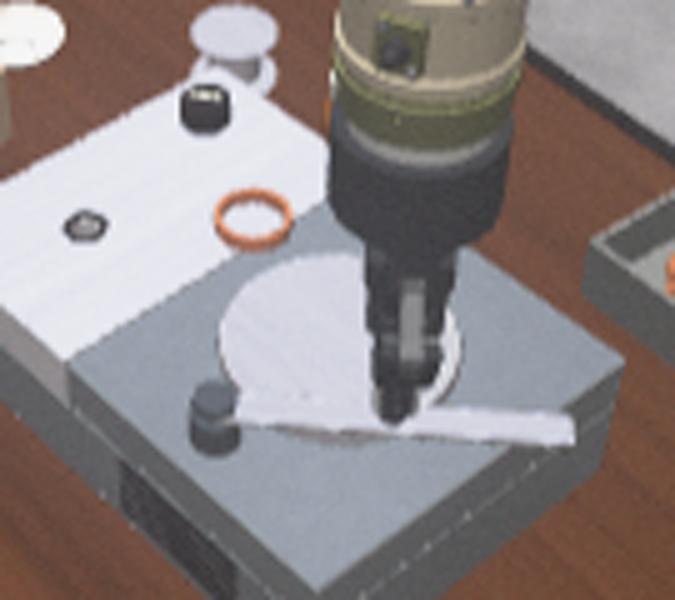

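The side view shows the fingers closed on the knob at (395,395), and the gap has stalled at 12.5 mm. I'll swing it along the arc.

Request:
step_arm --series '[[[0.55,0.7,0],0.1,255],[[1.0,1.4,0],0.2,255],[[1.4,2.2,0],0.3,255],[[1.7,3.0,0],0.4,255],[[1.95,3.85,0],0.5,255]]'

```text
clock: 4.6
tcp_pos: [0.6029, -0.1628, 0.1401]
orientation: [0.002, 0.1, 0.995, -0.001]
wrist_force: [0.3, -0.9, 0.5]
finger_gap: 0.0129
```

Request:
step_arm --series '[[[0.1,0.9,0],0.1,255],[[0.15,1.7,0],0.2,255],[[0.1,2.1,0],0.25,255],[[0.1,2.4,0],0.28,255],[[0.1,2.4,0],0.28,255]]'

```text
clock: 5.22
tcp_pos: [0.605, -0.1387, 0.1401]
orientation: [0.003, -0.04, 0.999, -0.0]
wrist_force: [5.0, 0.2, -1.5]
finger_gap: 0.0125
```

Request:
step_arm --series '[[[-0.1,0.15,0],0,255],[[-0.1,0.3,0],0,255],[[-0.1,0.3,0],0,255]]'

```text
clock: 5.6
tcp_pos: [0.6049, -0.1372, 0.1401]
orientation: [0.004, -0.039, 0.999, -0.002]
wrist_force: [4.9, -4.6, -3.0]
finger_gap: 0.0128
```

Request:
step_arm --series '[[[-0.1,0.3,0],0,255],[[-0.1,0.5,0],0,255],[[-0.1,0.5,0],0,255]]'

```text
clock: 5.98
tcp_pos: [0.605, -0.1371, 0.1402]
orientation: [0.004, -0.038, 0.999, -0.006]
wrist_force: [4.9, -13.8, -4.5]
finger_gap: 0.0131
```

Run:
```python
from h import *
import cv2
t,s=cam("top"),cam("side")
print(env.get_state())
b=cv2.resize(s["frame"][160:280,285:420,::-1],None,fx=5,fy=5,interpolation=2)
cv2.imwrite("pics/s3.png",b)
a=cv2.resize(t["frame"][140:240,330:430,::-1],None,fx=6,fy=6,interpolation=2)
cv2.imwrite("pics/t3.png",a)
```

```text
{'clock': 6.075, 'joint_pos': array([-0.34864684,  0.42917026, -0.01011084,  1.11932443, -0.00734198,
       -0.42391107]), 'qvel': array([-0.00185498, -0.00062194,  0.00131473,  0.00229842,  0.00091907,
       -0.00156126]), 'tau': array([  7.78096408, -55.67329288,  25.848189  ,   3.61322254,
         3.21648069,   0.21269532]), 'tcp_pos': array([ 0.60494704, -0.13711959,  0.14018415]), 'orientation': array([ 0.00426321, -0.03759992,  0.99926754, -0.00569681]), 'wrist_force': array([  4.59096131, -14.37378726,  -4.0265623 ]), 'ft_torque': array([-2.57491304, -0.79381745,  0.20814637]), 'finger_gap': 0.012830740562923255}
```

View pics/s3.png

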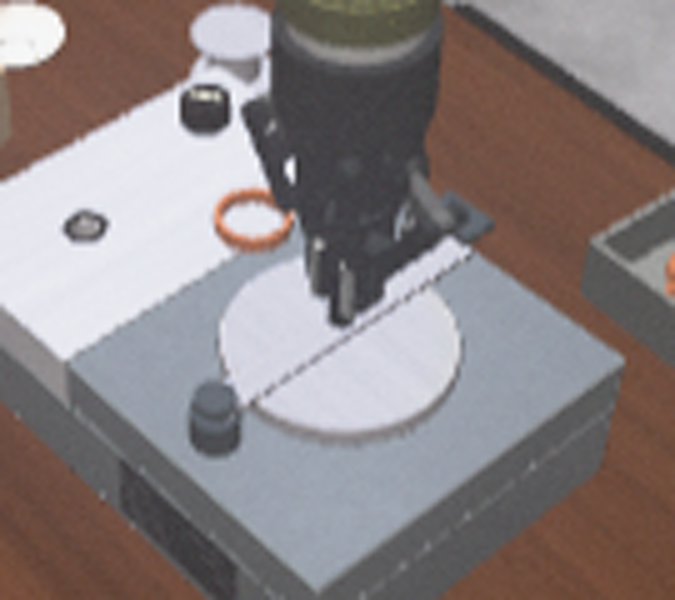

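The latch bar runs straight from the boss (213,410) into the catch (460,235). The push rose from 5 N to 14 N with no movement, so it's against the stop. I'll relax the push, open and lift.

Request:
step_arm --series '[[[0,0.05,0],0,255],[[0,0.05,0],0,0],[[0,0.05,0],0,0],[[0,0.05,0],0,0],[[0,0.05,0],0,0]]'

```text
clock: 6.7
tcp_pos: [0.6048, -0.1363, 0.1402]
orientation: [0.004, -0.038, 0.999, -0.006]
wrist_force: [0.6, 0.3, -1.0]
finger_gap: 0.0833
```

Request:
step_arm --series '[[[0,0,4],0,0],[[0,0,9],0,0],[[0,0,12],0,0],[[0,5,12],0,0],[[0,12,12],0,0]]'

```text
clock: 7.32
tcp_pos: [0.6052, -0.0238, 0.2608]
orientation: [0.005, -0.036, 0.999, -0.006]
wrist_force: [1.0, 1.1, -0.4]
finger_gap: 0.0857
```

Request:
step_arm --series '[[[-3.2,27,0],0,120],[[-3.2,27,0],0,120],[[-3.2,27,0],0,120],[[-3.2,27,0],0,120],[[-3.2,27,0],0,120]]'

```text
clock: 7.95
tcp_pos: [0.5721, 0.2497, 0.2607]
orientation: [0.005, -0.038, 0.999, -0.006]
wrist_force: [0.5, -0.5, -0.2]
finger_gap: 0.0449
```

Run:
```python
from h import *
import cv2
t,s=cam("top"),cam("side")
st=env.get_state();print(st["tcp_pos"],st["orientation"],st["finger_gap"],proj(t,st["tcp_pos"]),proj(s,st["tcp_pos"]))
a=cv2.resize(t["frame"][145:245,265:398,::-1],None,fx=6,fy=6,interpolation=2)
b=cv2.resize(s["frame"][110:260,225:425,::-1],None,fx=4,fy=4,interpolation=2)
cv2.imwrite("pics/t4.png",a);cv2.imwrite("pics/s4.png",b)
```

```text
[0.57249578 0.24855948 0.26053634] [ 0.00472867 -0.03814238  0.99924472 -0.00572621] 0.04505194275670209 [[214.06923418 190.2813764 ]] [[259.36817184 117.4126216 ]]
```

View pics/t4.png

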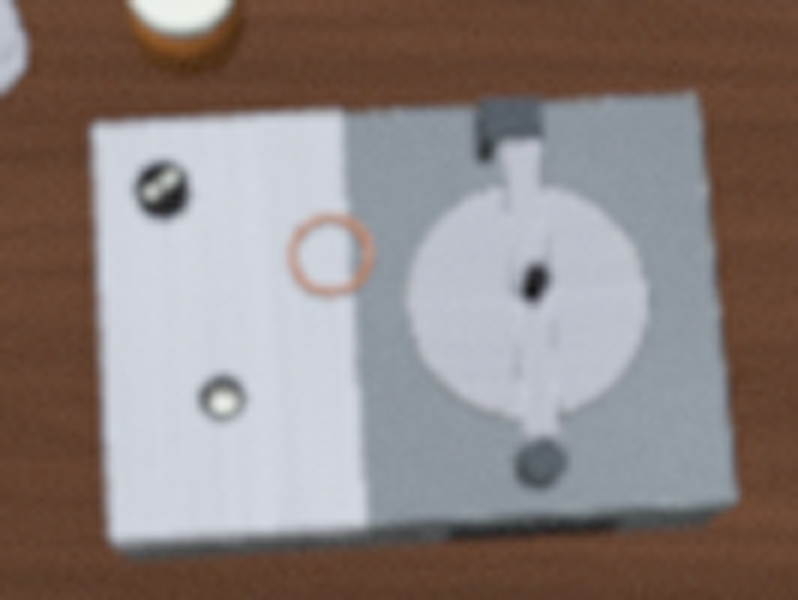

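View pics/s4.png

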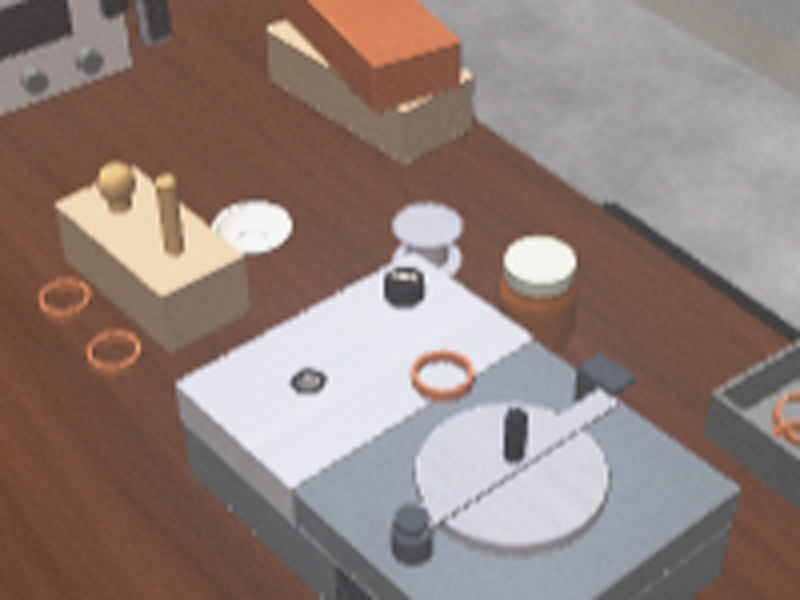

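Run:
```python
from h import *
t,s=cam("top"),cam("side"); m=[.59804,-.07799,.06766]
for a in(0,.05,.1):
    for P in([-.085+.085*np.cos(a),-.06-.085*np.sin(a),.163],[-.085+.16*np.cos(a),-.06-.16*np.sin(a),.1245]):
        k=w(m,P); print(a,k.round(4),((proj(t,k)[0]-[265,145]+.5)*6).round(),((proj(s,k)[0]-[225,110]+.5)*4).round())
```

```text
0 [[ 0.6021 -0.1379  0.163 ]] [537. 274.] [514. 416.]
0 [[ 0.6769 -0.1328  0.1245]] [519. 152.] [594. 404.]
0.05 [[ 0.6023 -0.1421  0.163 ]] [546. 274.] [519. 420.]
0.05 [[ 0.6773 -0.1408  0.1245]] [535. 152.] [603. 411.]
0.1 [[ 0.6022 -0.1463  0.163 ]] [555. 274.] [524. 424.]
0.1 [[ 0.6772 -0.1488  0.1245]] [550. 152.] [611. 418.]
```

Both views show the latch closed. The knob at (537,272) top and (515,420) side matches the projection for angle 0. Now the pick.

Request:
step_arm --series '[[[0.2,-0.3,-4],0,120],[[0.2,-0.3,-9],0,120],[[0.2,-0.3,-14],0,120],[[0.2,-0.3,-18],0,120],[[0.2,-0.3,-18],0,120]]'

```text
clock: 8.78
tcp_pos: [0.5729, 0.2399, 0.0773]
orientation: [0.001, -0.035, 0.999, -0.007]
wrist_force: [-0.6, 0.3, -0.1]
finger_gap: 0.0454
```

Run:
```python
from h import *
import cv2
s=cam("side")
st=env.get_state();print(st["tcp_pos"],st["wrist_force"])
b=cv2.resize(s["frame"][130:230,225:325,::-1],None,fx=6,fy=6,interpolation=2)
cv2.imwrite("pics/s5.png",b)
```

```text
[0.57469781 0.2407089  0.07990063] [0.79833389 0.81067578 0.68883943]
```

View pics/s5.png

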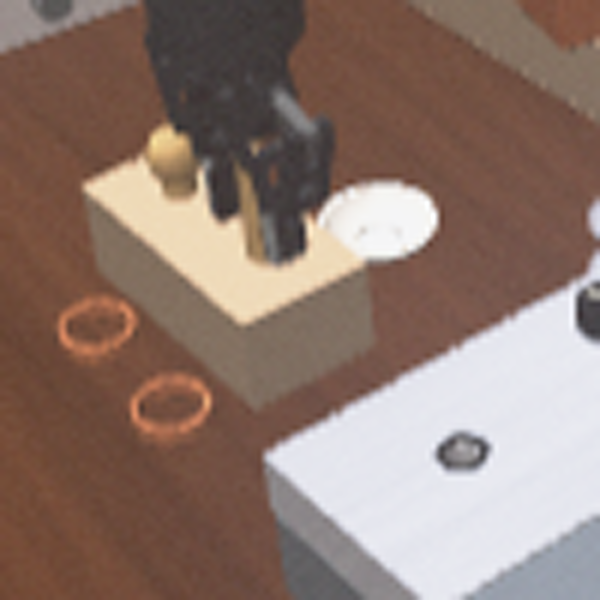

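The fingers straddle the handle at (255,200), with the ball at (170,150) clear. TCP y is 5 mm low, so I'll correct that and then close.

Request:
step_arm --series '[[[0,0.5,0],0,120],[[0,0.5,0],0,120],[[0,0.5,0],0,120]]' --newtons 50

```text
clock: 9.2
tcp_pos: [0.5755, 0.246, 0.0813]
orientation: [0.004, -0.035, 0.999, -0.006]
wrist_force: [0.1, -0.2, 0.9]
finger_gap: 0.045
```

Request:
step_arm --series '[[[0,0,0],0,255],[[0,0,0],0,255],[[0,0,0],0,255],[[0,0,0],0,255]]' --newtons 50

```text
clock: 9.7
tcp_pos: [0.5759, 0.2463, 0.082]
orientation: [0.005, -0.035, 0.999, -0.006]
wrist_force: [-0.9, 0.8, 5.8]
finger_gap: 0.0151
```

Request:
step_arm --series '[[[0,0,1.5],0,255],[[0,0,4],0,255],[[0,0,7],0,255],[[0,0,11],0,255],[[0,0,14],0,255]]'

```text
clock: 10.32
tcp_pos: [0.576, 0.2462, 0.2243]
orientation: [0.006, -0.035, 0.999, -0.006]
wrist_force: [0.2, 0.6, -0.8]
finger_gap: 0.0148
```

Run:
```python
from h import *
import cv2
t,s=cam("top"),cam("side")
st=env.get_state();print(st["tcp_pos"],st["orientation"],st["wrist_force"],st["finger_gap"])
p=st["tcp_pos"]-[0,0,.072]; print((proj(s,st["tcp_pos"])[0]-[225,80])*5,(proj(s,p)[0]-[225,80])*5)
b=cv2.resize(s["frame"][80:200,225:345,::-1],None,fx=5,fy=5,interpolation=2)
cv2.imwrite("pics/s6.png",b)
```

```text
[0.57771428 0.24673283 0.22670057] [ 0.00837599 -0.03523147  0.9993294  -0.00541681] [ 0.99182576 -0.07752485 -0.63240772] 0.014522441148017299
[188.5055481  236.88075968] [202.6047358  339.19192762]
```

View pics/s6.png

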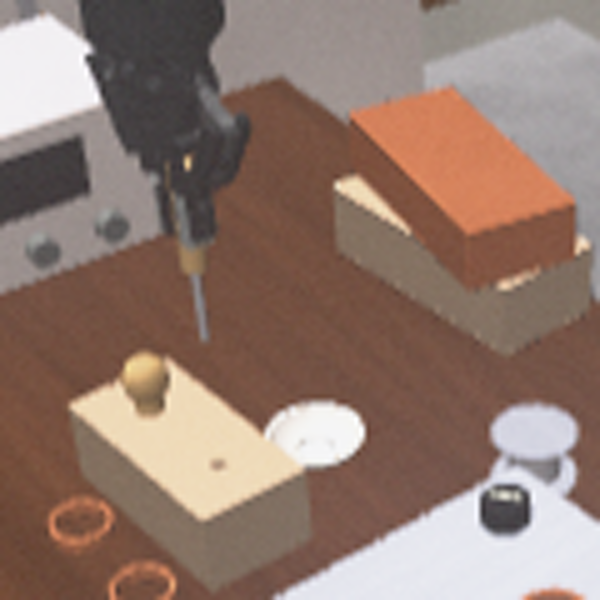

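The side view shows the pick hanging straight, its tip at (205,340) against a prediction of (203,339). The hole in the brick is empty and the burnisher hasn't moved. Next I'll move over the aperture.

Request:
step_arm --series '[[[-0.6,-5,0.5],0,255],[[-1.2,-10,0.5],0,255],[[-1.9,-16,0],0,255],[[-2.5,-21,0],0,255],[[-2.6,-22.7,0],0,255]]'

```text
clock: 11.05
tcp_pos: [0.5506, 0.0172, 0.2259]
orientation: [0.007, -0.034, 0.999, -0.005]
wrist_force: [0.1, 0.1, -0.5]
finger_gap: 0.0147
```

Request:
step_arm --series '[[[0,0,-1],0,255],[[0,0,-1],0,255]]'

```text
clock: 11.3
tcp_pos: [0.5498, 0.0182, 0.2142]
orientation: [0.006, -0.034, 0.999, -0.005]
wrist_force: [-0.8, -0.3, 0.2]
finger_gap: 0.0148
```

```bash
cat > tip.py <<'E'
from h import *
import cv2,sys
from scipy.spatial.transform import Rotation as R
k=sys.argv[1]
t,s=cam("top"),cam("side")
st=env.get_state();q=st["orientation"];Rm=R.from_quat(q[[1,2,3,0]]).as_matrix()
tip=st["tcp_pos"]+.072*Rm[:,2]
print(st["clock"],st["tcp_pos"].round(4),"toolz",Rm[:,2].round(4),"F",st["wrist_force"].round(2),"gap",st["finger_gap"],"tip",tip.round(4))
print("side tip",(proj(s,tip)[0]-[260,140]+.5)*7,"top tip",(proj(t,tip)[0]-[270,160]+.5)*8)
for z in(.1,): 
  a=[.5514,.0193,z]; print("ap side",(proj(s,a)[0]-[260,140]+.5)*7,"top",(proj(t,a)[0]-[270,160]+.5)*8)
cv2.imwrite(f"pics/s{k}.png",cv2.resize(s["frame"][140:220,260:360,::-1],None,fx=7,fy=7,interpolation=2))
cv2.imwrite(f"pics/t{k}.png",cv2.resize(t["frame"][160:235,270:370,::-1],None,fx=8,fy=8,interpolation=2))
E
python3 tip.py 7
```

```text
11.4 [0.5504 0.0186 0.2153] toolz [ 0.0142 -0.01   -0.9998] F [-0.8   0.28 -0.08] gap 0.014583136627413756 tip [0.5514 0.0179 0.1433]
side tip [289.09210972 381.66481695] top tip [254.86978533 385.83733093]
ap side [292.33577659 461.28498345] top [255.8150898  408.63037744]
```

View pics/s7.png

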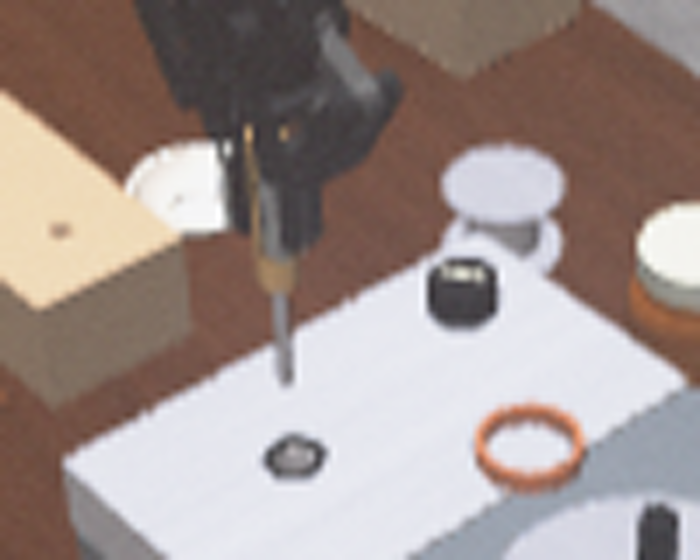

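View pics/t7.png

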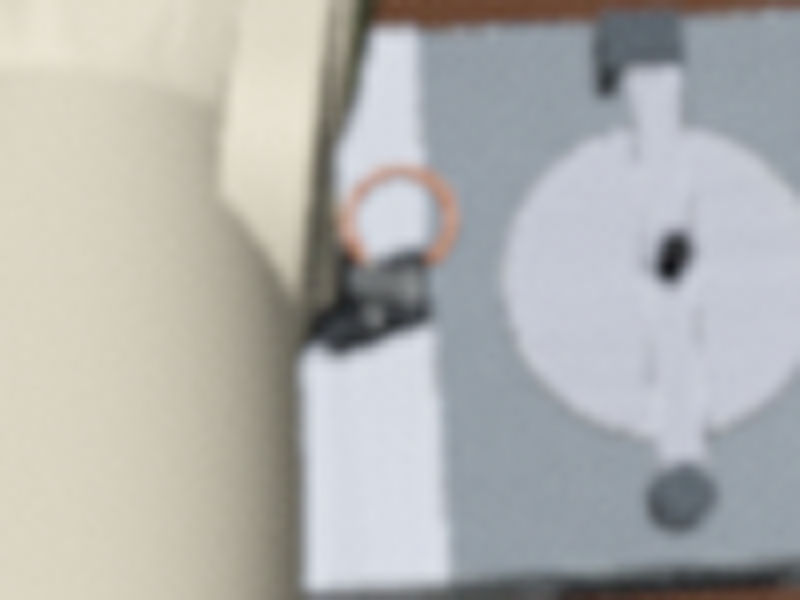

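The side view shows the tip at (286,382) and the grommet centre at (295,457). The tip is within about 2 mm laterally, against 5 mm of clearance. I'll lower it to just above the mouth.

Request:
step_arm --series '[[[0.1,0.2,-1.5],0,255],[[0.1,0.2,-3],0,255],[[0.1,0.2,-3.7],0,255],[[0.1,0.2,-3.7],0,255]]'

```text
clock: 11.9
tcp_pos: [0.5508, 0.0208, 0.1772]
orientation: [0.006, -0.035, 0.999, -0.005]
wrist_force: [0.2, 0.1, 0.0]
finger_gap: 0.0146
```

```bash
python3 tip.py 8
```

```text
12.0 [0.5515 0.0205 0.1784] toolz [ 0.0144 -0.01   -0.9998] F [-0.18 -0.12 -0.59] gap 0.01510813962832709 tip [0.5526 0.0198 0.1064]
side tip [293.28128906 447.52468303] top tip [253.83804865 402.34544619]
ap side [292.33577659 461.28498345] top [255.8150898  408.63037744]
```

View pics/s8.png

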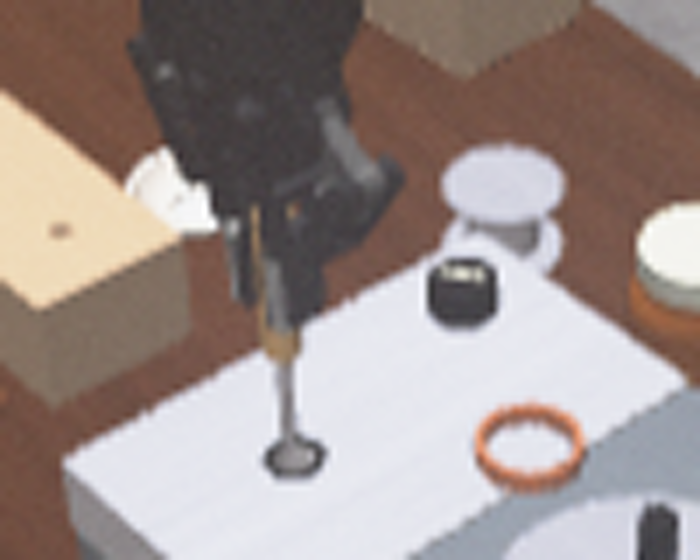

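The tip at (290,447) sits over the grommet at (295,457), about 2 mm to the left. I'll nudge it across and lower it into the well.

Request:
step_arm --series '[[[0.1,-0.05,0],0,255],[[0.1,-0.05,-0.6],0,255],[[0.1,-0.05,-1.2],0,255],[[0.1,-0.05,-1.8],0,255],[[0.1,-0.05,-2.3],0,255]]'

```text
clock: 12.62
tcp_pos: [0.5523, 0.02, 0.1547]
orientation: [0.007, -0.034, 0.999, -0.005]
wrist_force: [-0.6, 0.6, -0.1]
finger_gap: 0.015
```

Request:
step_arm --series '[[[0,0,-0.3],0,255],[[0,0,-0.5],0,255],[[0,0,-0.6],0,255],[[0,0,-0.7],0,255],[[0,0,-0.7],0,255]]'

```text
clock: 13.25
tcp_pos: [0.5523, 0.0201, 0.148]
orientation: [0.007, -0.034, 0.999, -0.005]
wrist_force: [-1.2, -0.2, 2.0]
finger_gap: 0.0153
```

```bash
python3 tip.py 9
```

```text
13.35 [0.5524 0.0201 0.148 ] toolz [ 0.0141 -0.0099 -0.9999] F [-0.52  0.06  3.4 ] gap 0.014996834994468279 tip [0.5534 0.0194 0.076 ]
side tip [299.20946479 502.31351738] top tip [258.24708231 415.59069969]
ap side [292.33577659 461.28498345] top [255.8150898  408.63037744]
```

View pics/s9.png

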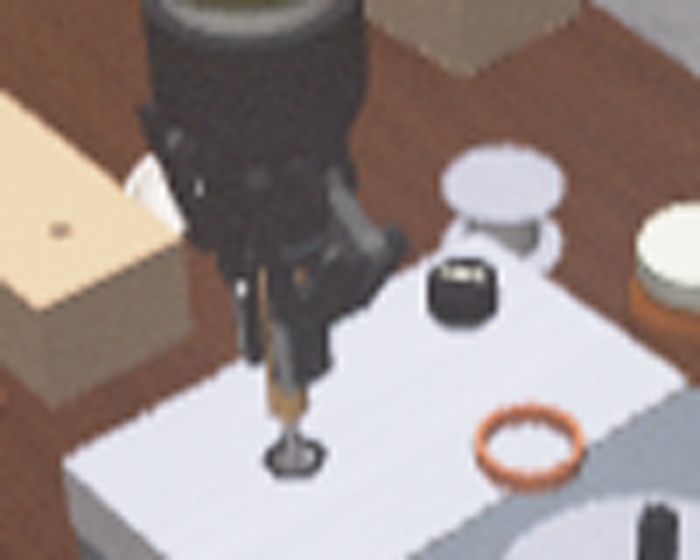

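The shank enters the grommet cleanly at (293,440). An upward force of about 3 N agrees with roughly 2 mm of travel. Now pressing on.

Request:
step_arm --series '[[[0,0,-0.15],0,255],[[0,0,-0.3],0,255],[[0,0,-0.4],0,255],[[0,0,-0.5],0,255],[[0,0,-0.5],0,255]]'

```text
clock: 13.98
tcp_pos: [0.5525, 0.0201, 0.1431]
orientation: [0.007, -0.035, 0.999, -0.005]
wrist_force: [-1.2, 0.6, 4.8]
finger_gap: 0.0148
```

Request:
step_arm --series '[[[0,0,-0.1],0,255],[[0,0,-0.1],0,255],[[0,0,-0.1],0,255]]'

```text
clock: 14.35
tcp_pos: [0.5525, 0.0201, 0.1423]
orientation: [0.007, -0.034, 0.999, -0.005]
wrist_force: [-0.9, 0.2, 5.0]
finger_gap: 0.0149
```

Request:
step_arm --series '[[[0,0,-0.1],0,255],[[0,0,-0.1],0,255],[[0,0,-0.1],0,255]]'

```text
clock: 14.72
tcp_pos: [0.5526, 0.0201, 0.1418]
orientation: [0.007, -0.034, 0.999, -0.005]
wrist_force: [-2.9, 1.3, 6.8]
finger_gap: 0.015
```

Request:
step_arm --series '[[[0,0,-0.1],0,255],[[0,0,-0.1],0,255],[[0,0,-0.1],0,255]]'

```text
clock: 15.1
tcp_pos: [0.5528, 0.0201, 0.1417]
orientation: [0.008, -0.035, 0.999, -0.005]
wrist_force: [-4.1, -0.0, 8.5]
finger_gap: 0.0145
```

```bash
python3 tip.py 10; python3 -c "
from h import *
for i in range(3):
    c=cam('top');st=env.get_state();print(st['clock'],st['tcp_pos'].round(4),st['wrist_force'].round(2))"
```

```text
15.2 [0.5527 0.0201 0.1417] toolz [ 0.0159 -0.0101 -0.9998] F [-3.14 -0.03 10.05] gap 0.014837337945404422 tip [0.5539 0.0194 0.0697]
side tip [300.93785004 512.86473604] top tip [258.87710176 417.41772755]
ap side [292.33577659 461.28498345] top [255.8150898  408.63037744]
15.25 [0.5527 0.0201 0.1417] [-3.64  0.54  8.73]
15.3 [0.5528 0.0201 0.1417] [-3.24 -0.1   9.7 ]
15.35 [0.5527 0.0201 0.1417] [-3.27  1.02  9.66]
```

View pics/s10.png

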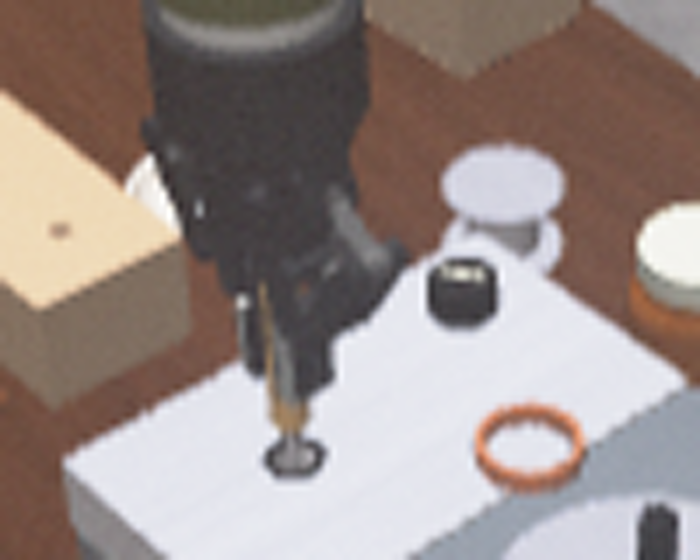

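View pics/t10.png

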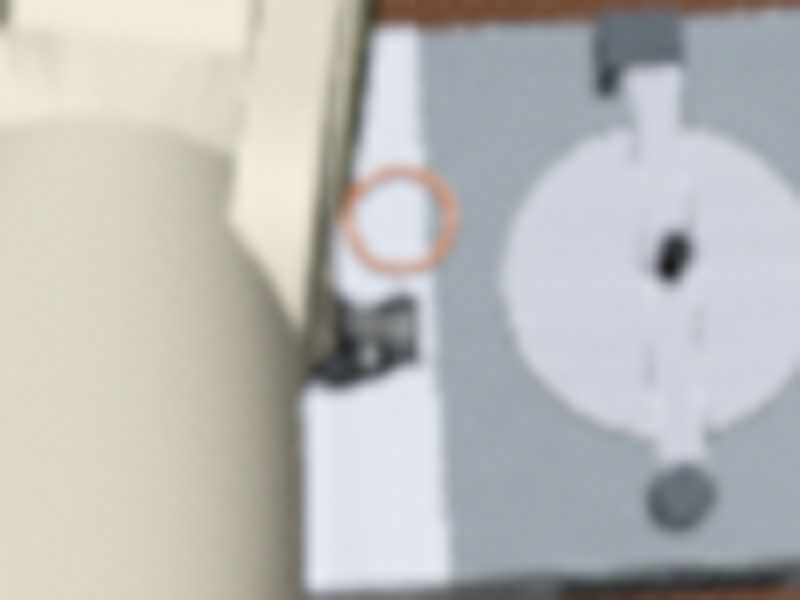

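The side view shows the pick upright in the grommet at (293,455), with its handle end just above the deck. The top view shows the latch in the catch and ring_a unmoved. The tip is at z 0.0697 (0.070 expected at full travel) and the force is steady at about 9.5 N, above the 6 N needed, so the button is bottomed. Handing in.

```bash
python3 -c "
from workcell import env
print(env.hand_in()); s=env.get_state(); print(s['clock'],s['tcp_pos'],s['wrist_force'])"
```

```text
the job is handed in; nothing more can be done
None
the job is handed in; nothing more can be done
```

I closed the latch first, then took the pick from the brick and used it to press the reset button. I handed the job in at about 15.4 s of the 58 s allowed, still holding the button down.

- **Latch:** I swung the strap latch by its knob until it hit the stop. The push rose from 5 N to 14 N with no movement. The knob's place in both cameras matched the fully closed angle, and the last top view showed the latch still in the catch.
- **Button:** The pick's tip was at z 0.0697 m, against 0.070 m expected at full travel. The upward force held steady at about 9.5 N, above the 6 N needed at full travel, and the position did not change.
- **Pick:** It was held about 1° off vertical. A sideways force of about 3 N was showing, probably from that tilt or a light touch on the side of the well.
- **Other items:** The ones in view in my last pictures (ring_a, dish, jar, spool) looked unmoved. I last saw the burnisher and the two rings on the table just after lifting the pick, also unmoved. I did not check the tweezers again, but the arm never went near them.
- **Disagreement:** The two cameras placed the hole about 3.5 mm apart, so I aimed near the mean and then nudged the pick about 1 mm using the side view. It went into the well without touching.

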